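Shut the sample transport case and pin it

ROBOT

A 6-joint arm with a two-finger parallel gripper is mounted at the origin on the work surface. World frame = base frame: x ahead of the robot, y to its left, z up, the work surface at z = 0. Lengths are in mm, angles in rad, forces in N, time in s.
With the tool pointing down it reaches from about 300 to 875 mm from the base axis. Payload 6.4 kg.
Tool frame: the origin (TCP) lies between the finger pads; the fingertips stand 17 mm ahead of it and the grasp point (between the pads) lies 2 mm behind it (r.tip_extent is the distance from the TCP to the fingertips, in mm); z points along the fingers, y is the line along which they close (so a half turn about z gives the same grasp; the last joint's range is limited). The gripper opens to 85 mm and grips with 20 to 120 N. Pads are 22 mm wide; open, the fingers measure 114 mm over their backs; the gripper's body (76 mm by 85 mm) begins 54 mm behind the grasp point. The pads swing forward as they close: fully open they stand 13 mm farther back than shut.
Start: joints at [-1.45, 0.181, 1.607, -0, 1.354, -0.206], TCP at [184.599, -544.577, 226.788] pointing down, gripper open.
Joint ranges: [-2.99, 2.99], [-0.89, 2.07], [0.3, 2.58], [-1.14, 4.28], [0, 2.63], [-3.12, 3.12]. Speed limits (rad/s): [2.57, 2.57, 3.01, 3.14, 3.14, 3.14].

INTERFACE

Orientations are given as a unit quaternion [w, x, y, z].
In Python, from bench import telemetry, snapshot, r, trace gives the robot as it stands.
- The arm moves only by the tool step_arm, never from a script. Its argument "steps" is a list of rows, each an object with "delta_pos": the shift along the world's x, y, z in cm, a list of three; "twist": the turn, a rotation vector about the world's x, y, z in degrees, a list of three. A call has 1 to 5 rows; each row is the pose to reach, as a shift and turn from the pose commanded when the call began; what a row does not reach only later rows make up. A row lasts 1/10 s, in which the tool goes at most 50 mm and 8.59 degrees, less where a joint would pass 70% of its speed; a pose out of reach is approached as far as the arm can. A call with a gripper value outside its range is refused whole. "gripper" is the opening in per cent of the stroke, from 0 (shut) to 100 (fully open), set as the call begins (left out, the last holds). The fingers move at their own pace and stop on an object; "newtons" is the grip in N (left out, the last holds). Time passes only in rows, so rows that repeat a pose let the fingers close. It gives the time, the measured TCP pose, the force, the opening and the grip force at its end, in the units of the state.
- telemetry.state(): the state, without advancing time (a new reading comes with each control period).
- snapshot(name): name is "scene" or "top" or "wrist"; returns a dict with "color" (480x640x3 uint8, blue, green, red), "range_z" (480x640 float32, mm along the optical axis (not along the pixel's ray), 0 where there is no reading), "fx", "fy", "cx", "cy" (pixels), "k1" (the pictures are not rectified: a ray, as slopes to the right and down, at radius r is drawn at 1 + k1 r^2 times it, then the intrinsics apply), "xyz" and "attitude" of the camera in the world. Camera axes: x right, y down, z forward; pixel columns grow to the right and rows downward; lengths in mm; the calibration is good to about 2 mm. A picture is of the moment at which its call begins.
- r.close_job(): hands the job in; it is judged then, once.
Trained networks look in the newest picture that a camera, given by its name, has taken for a name from the list of things; names that differ only in an ending like _2 or _b are one class to them, and where a whole thing is asked for, a point or a joint stands for the part that bears it (a point fixed in the world has none). Each returns a list of dicts, best first, with "conf" (0 to 1); they miss things now and then, are a little off and sometimes report something else, mostly with a low value. They report only what shows in the picture. A call takes as long as a camera call.
- trace(camera, name): "mask" (480x640 bool, what is visible of it) and "point" ([column, row] in pixels, amid what is visible of it).
The state is a dict: "clock": time; "joint_pos": joint angles; "joint_velocities": joint speeds; "effort": joint torques, N m; "position": TCP position; "tool_rot": TCP orientation; "ft_force": force on the tool from outside, world axes, zero at the start; "ft_torque": the same for the moment, N m; "grip_width": finger opening in mm; "grip_force": force on a finger pad.
Only numpy, scipy, OpenCV 4.12 (cv2) and the standard library are available. Lean on these libraries where they do the work, as an engineer would, in place of code of your own. Each camera call takes 0.05 s, during which the arm holds its last target. There are 200 camera calls.

TASK

Get the yellow sample case ready for its seal: swing its open lid down, take the red-knobbed lock pin out of the aluminium block and push it down through the left-hand pair of eyes at the front of the case, all the way until its collar sits on the upper eye. The foam in the lid pushes back, so keep bearing down until the case is fully shut and finish like that, with your hand still pressing it shut on the pin or the lid and not letting go, so that a colleague can thread the seal through the other pair. Leave the black-knobbed pin and everything else on the bench alone.

Things in the scene. Friction and masses are not known exactly. Their poses are not given: they have to be found in the camera images.
- case: Yellow plastic clamshell sample case that does not move; base 170 (x) by 230 (y) by 62 mm high, dark foam and red-capped pots inside. Origin: centre of its underside; x from its front (eyes, handle; towards the robot) to its hinge, y to its left, z up. Base and lid each have two flat eyes, 36 mm out from the front, 40 wide, 12 thick: left (y +78 mm) with 13 mm hole, right (y -78) with 8 mm hole
- lid (a joint): Hinge angle of the lid: 0 where its foam lies on the contents (lid still 0.04 rad short of shut), 1.53 upright, 1.7 stop; opens up and away from the robot. Lid 170 mm from hinge to front edge, 230 wide, 26 thick, outer face flat, 0.22 kg. The stiff hinge (0.2 N m) holds it where it is left
- lid_shell (a joint): How far the lid is pressed into its foam, rad: 0 free, 0.04 fully shut. The lid's angle to the base's rim is 0.04 + lid - lid_shell. Left alone the foam holds the lid proud, its front eyes about 8 mm above the lower ones; about 8 N down on an eye presses it shut, and it springs up again when let go
- hinge (a point): Middle of the lid's hinge axis, 62 mm above the bench, 89 mm behind the case's centre; the axis runs along the case's y. Fixed to the case
- lid_eye (a point): Centre of the 13 mm hole in the lid's left-hand eye, on the eye's upper face (moves with the lid: 196 mm in front of the hinge, 78 mm to the left; 74 mm above the bench when fully shut, about 82 when resting on its foam). The hole's centre is 22 mm from the lid's front wall, which rises 14 mm above this face
- base_eye (a point): Centre of the 13 mm hole in the base's left-hand eye, at the eye's upper face, 62 mm above the bench; the eye is 12 mm thick. Fixed to the case
- pin: Lock pin with red knob, standing in a hole of the aluminium block. Origin on its axis at the underside of its collar, z up towards the knob. Below: steel shank 10 mm across, 42 long, last 8 mm tapering to 5 mm. Above: collar 27 mm across, 4 thick, then a cylindrical knob 22 mm across from 4 to 36 mm above the origin, to grip from above. About 60 g
- pin_tip (a point): Lower end of the red-knobbed pin's shank, on its axis, 42 mm below the collar's underside
- spare_pin: A second pin of the same shape with a black knob, standing in another hole of the block; it belongs to another case. Origin at the underside of its collar
- block: Heavy aluminium block, 108 (x) by 76 (y) by 50 mm, fixed, with six 13 mm holes, 46 mm deep (pitch 34 mm along x, 36 mm along y). Origin: centre of its underside. The two pins stand in opposite corner holes, collars on its top face, so a pin's origin is 50 mm above the bench
- dish_a: Closed clear Petri dish, 91 mm across, 16 mm high, lying on the bench. Origin: centre of its underside
- dish_b: Second such Petri dish
- sample_pot: Clear sample pot with red cap, 45 mm across, 64 mm high, standing on the bench. Origin: centre of its underside
- spray_bottle: White spray bottle with yellow trigger head, 72 mm across, 194 mm high. Origin: centre of its underside
- tally: Round steel hand tally counter with finger ring, 44 mm across, 28 mm high. Origin: centre of its underside
- marker: White marker pen with blue cap, about 130 mm long, lying on the bench at the back. Origin: underside of its middle

How it is judged:
By the outcome, as a careful person would: the job done as asked, in the order asked, and still so for the second after the job is handed in, while the arm keeps its last pose, push and grip.
It also fails if it takes over 67 s, if anything falls off the work surface, if the arm or the gripper's body presses on something with over 40 N, if the wrist force passes 120 N, or if a joint passes its speed limit or range.

## Working session

There is one attempt and no reset: what is moved stays moved. The work goes in short steps, Python scripts to look and compute and a tool call to move; the robot and the scene stay as the last step left them, time stands still between calls to the robot, and variables do not carry over. Pictures are saved under pics/ and viewed, at most 13 in all, crops included, and the job is handed in when it is done.

Besides the shell and the picture viewer there is one more tool, called after "Emit:" in YAML: its name, and indented under it one key for each argument. step_arm: Moves the arm, as the interface text tells. Its arguments: {"type":"object","properties":{"steps":{"type":"array"},"gripper":{"type":"number"},"newtons":{"type":"number"}},"required":["steps"]}

```bash
mkdir -p pics; ls; cat > h.py <<'E'
import numpy as np, cv2
from scipy.spatial.transform import Rotation as R
from bench import telemetry, snapshot, r, trace
def rot(s):
    a=np.array(s["attitude"],float)
    return a if a.shape==(3,3) else R.from_quat(np.roll(a,-1)).as_matrix()
def und(s,uv):
    d=(np.atleast_2d(uv).astype(float)-[s["cx"],s["cy"]])/[s["fx"],s["fy"]]
    q=d.copy()
    for _ in range(20): q=d/(1+s["k1"]*(q**2).sum(1,keepdims=True))
    return q
def cloud(s,mask):
    v,u=np.nonzero(mask&(s["range_z"]>0)); z=s["range_z"][v,u]
    q=und(s,np.c_[u,v]); return np.c_[q*z[:,None],z]@rot(s).T+np.array(s["xyz"])
def ray(s,uv,zplane):
    q=und(s,uv); d=np.c_[q,np.ones(len(q))]@rot(s).T; o=np.array(s["xyz"])
    return o+d*((zplane-o[2])/d[:,2])[:,None]
E
python3 - <<'E'
from h import *
for n in ("scene","top"):
    s=snapshot(n); cv2.imwrite(f"pics/{n}0.png",s["color"]); print(n,s["xyz"],s["attitude"],s["fx"],s["k1"])
    for t in ["case","lid","pin","spare_pin","block","base_eye","lid_eye","spray_bottle","sample_pot","dish_a","tally","marker"]:
        for d in trace(n,t)[:2]:
            c=cloud(s,d["mask"])
            print(t,round(d["conf"],2),np.round(d["point"]),d["mask"].sum(), np.round(np.median(c,0)) if len(c) else None, np.round(np.percentile(c,[2,98],axis=0)).tolist() if len(c) else '')
E
```

```text
pics
scene [1206.74074197 -112.2392987   898.99568458] [-0.25520696  0.73345893  0.59318962 -0.21221093] 495.9850570292364 -0.04880157093154331
case 0.98 [341. 249.] 11390 [658.  37. 168.] [[472.0, -71.0, 5.0], [683.0, 152.0, 265.0]]
lid 0.92 [344. 246.] 10297 [659.  39. 178.] [[619.0, -69.0, 74.0], [684.0, 154.0, 266.0]]
pin 0.52 [171. 224.] 155 [ 439. -298.   77.] [[425.0, -309.0, 53.0], [445.0, -289.0, 88.0]]
pin 0.26 [344. 247.] 10192 [659.  39. 179.] [[621.0, -69.0, 76.0], [684.0, 152.0, 266.0]]
spare_pin 0.61 [344. 244.] 10165 [659.  39. 179.] [[621.0, -69.0, 77.0], [683.0, 152.0, 266.0]]
spare_pin 0.45 [169. 255.] 175 [ 516. -298.   73.] [[503.0, -310.0, 50.0], [522.0, -289.0, 88.0]]
block 0.72 [177. 252.] 1743 [ 489. -292.   47.] [[432.0, -353.0, 2.0], [534.0, -247.0, 52.0]]
block 0.71 [170. 253.] 162 [ 516. -298.   78.] [[501.0, -309.0, 52.0], [521.0, -290.0, 88.0]]
base_eye 0.92 [341. 251.] 11296 [658.  37. 168.] [[513.0, -71.0, 9.0], [683.0, 151.0, 266.0]]
lid_eye 0.75 [345. 246.] 10100 [660.  39. 179.] [[622.0, -69.0, 77.0], [684.0, 152.0, 266.0]]
spray_bottle 0.93 [512. 
[... 1089 characters left out ...]
] [[461.0, -68.0, 3.0], [659.0, 153.0, 265.0]]
lid_eye 0.57 [311. 171.] 2189 [637.  42. 234.] [[617.0, -65.0, 65.0], [661.0, 152.0, 269.0]]
spray_bottle 0.87 [146. 140.] 2325 [714. 359. 130.] [[677.0, 333.0, 4.0], [754.0, 401.0, 196.0]]
sample_pot 0.57 [484. 173.] 541 [ 674. -304.   61.] [[658.0, -328.0, 2.0], [696.0, -289.0, 67.0]]
dish_a 0.98 [172. 318.] 1722 [388. 314.  15.] [[347.0, 273.0, 6.0], [429.0, 356.0, 20.0]]
dish_a 0.82 [391. 340.] 1718 [ 360. -118.   15.] [[318.0, -160.0, 9.0], [400.0, -76.0, 20.0]]
tally 0.77 [237. 337.] 446 [346. 181.  19.] [[328.0, 148.0, 7.0], [367.0, 203.0, 29.0]]
marker 0.89 [405. 144.] 485 [ 758. -142.   12.] [[738.0, -208.0, -3.0], [777.0, -86.0, 19.0]]
```

```bash
python3 - <<'E'
import cv2
a=cv2.imread("pics/top0.png")[110:370,120:560]
cv2.imwrite("pics/topc.png",cv2.resize(a,(792,468),interpolation=cv2.INTER_CUBIC))
E
```

```text
(no output)
```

View pics/topc.png

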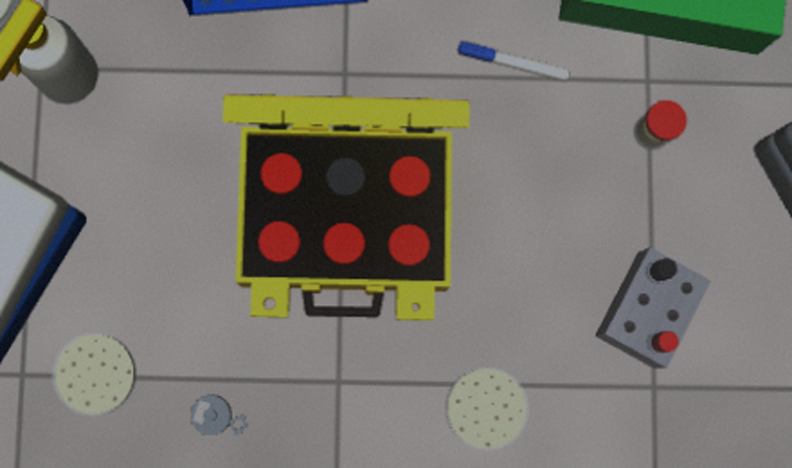

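View pics/scene0.png

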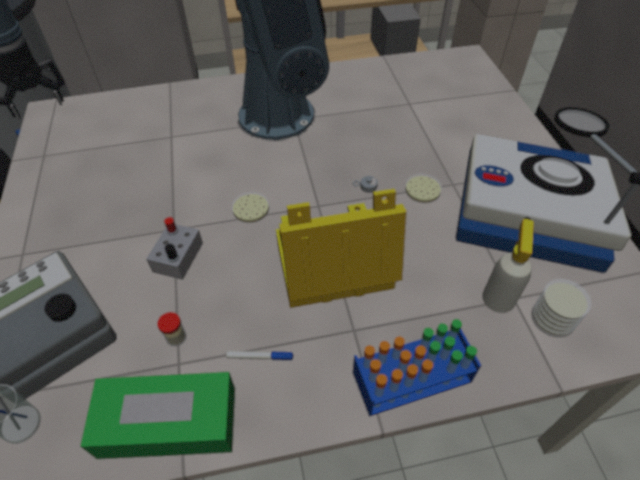

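The top crop shows the case with its lid upright. The base eyes' holes are at about (269,303) and (417,308) in the crop. The red pin is at (665,342) and the black one at (663,270), in opposite block corners. The scene view confirms the lid is upright and nothing stands close behind it.

```bash
python3 - <<'E'
from h import *
s=snapshot("top")
L,Rr=ray(s,[[269.4,278.3],[351.7,281.1]],62)
print(L,Rr,np.linalg.norm(L-Rr)); 
ey=(L-Rr)/np.linalg.norm(L-Rr); ex=np.array([ey[1],-ey[0],0]); print("yaw",np.degrees(np.arctan2(ex[1],ex[0])))
m=(L+Rr)/2; h=m+ex*196; print("hinge",h, "case c",h-89*ex)
# red / black knob by colour in top, z=86 top of knob
hsv=cv2.cvtColor(s["color"],cv2.COLOR_BGR2HSV)
red=((hsv[...,0]<8)|(hsv[...,0]>172))&(hsv[...,1]>150)
z=np.zeros_like(red); z[280:320,470:510]=1; c=cloud(s,red&z); c=c[c[:,2]>80]; print("red top",c.mean(0),len(c),(c.min(0)+c.max(0))/2)
for d in trace("top","lid")[:1]:
    c=cloud(s,d["mask"]); c=c[c[:,2]>225]; print("lid top", np.percentile(c,[2,50,98],axis=0).round())
st=telemetry.state(); print(st["position"],st["tool_rot"],st["ft_force"],st["grip_width"],R.from_quat(np.roll(st["tool_rot"],-1)).as_matrix().round(3))
w=snapshot("wrist"); print(w["xyz"],rot(w).round(2))
E
```

```text
[466.85197166 120.27210909  62.        ] [464.79736933 -37.65557771  62.        ] 157.94105118254058
yaw -0.7453626637848784
hinge [661.8080857   38.75856722  62.        ] case c [572.81561655  39.91633847  62.        ]
red top [ 433.81449438 -299.12371045   84.99731317] 91 [ 434.41826618 -299.90576246   85.49506792]
lid top [[617. -67. 229.]
 [636.  43. 235.]
 [649. 153. 269.]]
[ 184.60983983 -544.56226382  226.77284815] [-1.40028285e-05  9.86679830e-01  1.62674256e-01  5.42321832e-06] [ 0.07771206 -0.08363855  0.11088146] 85.03613561313038 [[ 0.947  0.321  0.   ]
 [ 0.321 -0.947  0.   ]
 [ 0.    -0.    -1.   ]]
[ 253.64818725 -522.36907728  373.34546307] [[ 0.32 -0.91 -0.27]
 [-0.95 -0.31 -0.09]
 [ 0.    0.29 -0.96]]
```

```bash
python3 - <<'E'
from h import *
s=snapshot("scene"); d=trace("scene","lid")[0]
c=cloud(s,cv2.erode(d["mask"].astype(np.uint8),np.ones((5,5)))>0); 
y=c[:,1]
for a in range(70,290,20):
    k=c[(c[:,2]>a)&(c[:,2]<a+20)&(abs(y-40)<40)]; 
    if len(k): print(a,np.percentile(k[:,0],[5,50,95]).round(1),len(k))
k=c[(c[:,2]>90)&(c[:,2]<225)]
for _ in range(3):
    m=k.mean(0); n=np.linalg.svd(k-m,full_matrices=False)[2][2]; k=k[abs((k-m)@n)<4]
print(m,n,"tilt",np.degrees(np.arcsin(n[2])),len(k))
E
```

```text
70 [679.6 681.7 683.9] 183
90 [675.3 678.5 681.3] 312
110 [670.2 673.6 676.8] 323
130 [665.6 669.  672.2] 329
150 [660.8 664.1 667.5] 355
170 [656.5 659.5 662.9] 363
190 [651.7 654.7 658.1] 387
210 [646.9 649.9 653.5] 400
230 [627.4 640.8 648.3] 432
[664.0531782   39.79148696 160.8262142 ] [ 9.73296818e-01 -5.80803849e-04  2.29549485e-01] tilt 13.270549495668556 6559
```

Emit:
step_arm:
  steps:
    - {"delta_pos":[0,0,5],"twist":[0,0,0]}
    - {"delta_pos":[1,1,10],"twist":[0,0,-6]}
    - {"delta_pos":[3,3.5,14],"twist":[0,0,-12]}
    - {"delta_pos":[6,7,15],"twist":[0,0,-19.5]}
    - {"delta_pos":[9,10.5,15],"twist":[0,0,-19.5]}
  gripper: 0
  newtons: 40

```text
clock: 2.05
position: [275.5, -439.7, 380.3]
tool_rot: [0.003, 1.0, -0.009, 0.001]
ft_force: [1.1, 0.3, -0.1]
grip_width: 12.3
grip_force: 0.0
```

Emit:
step_arm:
  steps:
    - {"delta_pos":[3,3.5,0],"twist":[0,0,0]}
    - {"delta_pos":[6,7,0],"twist":[0,0,0]}
    - {"delta_pos":[9,10.5,0],"twist":[0,0,0]}
    - {"delta_pos":[12,14,0],"twist":[0,0,0]}
    - {"delta_pos":[15,17.5,0],"twist":[0,0,0]}

```text
clock: 2.55
position: [425.5, -263.0, 377.1]
tool_rot: [0.0, 1.0, -0.007, 0.0]
ft_force: [1.1, 0.0, -0.3]
grip_width: -0.1
grip_force: 0.0
```

Emit:
step_arm:
  steps:
    - {"delta_pos":[3,3.5,0],"twist":[0,0,0]}
    - {"delta_pos":[6,7,0],"twist":[0,0,0]}
    - {"delta_pos":[9,10.5,0],"twist":[0,0,0]}
    - {"delta_pos":[12,14,0],"twist":[0,0,0]}
    - {"delta_pos":[15,17.5,0],"twist":[0,0,0]}

```text
clock: 3.05
position: [575.6, -87.8, 376.9]
tool_rot: [0.0, 1.0, -0.007, 0.0]
ft_force: [0.3, -1.1, 1.0]
grip_width: -0.1
grip_force: 0.0
```

Emit:
step_arm:
  steps:
    - {"delta_pos":[3.5,3.5,0],"twist":[0,0,0]}
    - {"delta_pos":[7,7,0],"twist":[0,0,0]}
    - {"delta_pos":[10.5,10,0],"twist":[0,0,0]}
    - {"delta_pos":[12.5,13,0],"twist":[0,0,0]}
    - {"delta_pos":[12.5,13,0],"twist":[0,0,0]}

```text
clock: 3.55
position: [701.0, 44.8, 374.9]
tool_rot: [-0.001, 1.0, -0.004, -0.001]
ft_force: [-0.5, 0.8, -0.6]
grip_width: 0.1
grip_force: 0.0
```

Emit:
step_arm:
  steps:
    - {"delta_pos":[0,0,-5],"twist":[0,0,0]}
    - {"delta_pos":[0,0,-10],"twist":[0,0,0]}
    - {"delta_pos":[-1,0,-14.4],"twist":[0,0,0]}
    - {"delta_pos":[-2,0,-14.5],"twist":[0,0,0]}
    - {"delta_pos":[-3,0,-14.6],"twist":[0,0,0]}

```text
clock: 4.05
position: [667.6, 39.9, 227.9]
tool_rot: [-0.0, 1.0, -0.007, -0.002]
ft_force: [0.3, -0.1, 1.0]
grip_width: 0.5
grip_force: 0.0
```

Emit:
step_arm:
  steps:
    - {"delta_pos":[-1,0,-0.1],"twist":[0,0,0]}
    - {"delta_pos":[-2.2,0,-0.3],"twist":[0,0,0]}
    - {"delta_pos":[-3.5,0,-0.6],"twist":[0,0,0]}
    - {"delta_pos":[-4.8,0,-1],"twist":[0,0,0]}
    - {"delta_pos":[-6,0,-1.5],"twist":[0,0,0]}

```text
clock: 4.55
position: [609.2, 39.7, 216.4]
tool_rot: [0.0, 1.0, -0.007, 0.001]
ft_force: [0.9, 0.2, 0.9]
grip_width: -0.1
grip_force: 0.5
```

Emit:
step_arm:
  steps:
    - {"delta_pos":[-1.2,0,-0.5],"twist":[0,0,0]}
    - {"delta_pos":[-2.3,0,-1.2],"twist":[0,0,0]}
    - {"delta_pos":[-3.4,0,-2.05],"twist":[0,0,0]}
    - {"delta_pos":[-4.4,0,-3],"twist":[0,0,0]}
    - {"delta_pos":[-5.3,0,-3.9],"twist":[0,0,0]}

```text
clock: 5.05
position: [556.0, 39.8, 176.9]
tool_rot: [0.0, 1.0, -0.007, 0.0]
ft_force: [-0.6, 0.8, 0.9]
grip_width: 0.0
grip_force: 0.3
```

Emit:
step_arm:
  steps:
    - {"delta_pos":[-0.8,0,-1.1],"twist":[0,0,0]}
    - {"delta_pos":[-1.5,0,-2.2],"twist":[0,0,0]}
    - {"delta_pos":[-2.1,0,-3.4],"twist":[0,0,0]}
    - {"delta_pos":[-2.6,0,-4.6],"twist":[0,0,0]}
    - {"delta_pos":[-2.8,0,-5.5],"twist":[0,0,0]}

```text
clock: 5.55
position: [527.6, 40.5, 120.3]
tool_rot: [-0.0, 1.0, -0.007, -0.001]
ft_force: [-0.1, -0.2, 0.2]
grip_width: -0.0
grip_force: 0.2
```

Emit:
step_arm:
  steps:
    - {"delta_pos":[-0.2,0,-0.6],"twist":[0,0,0]}
    - {"delta_pos":[-0.3,0,-1.0],"twist":[0,0,0]}
    - {"delta_pos":[-0.3,0,-1.3],"twist":[0,0,0]}
    - {"delta_pos":[-0.3,0,-1.3],"twist":[0,0,0]}

```text
clock: 5.95
position: [525.7, 40.4, 108.6]
tool_rot: [0.0, 1.0, -0.007, -0.0]
ft_force: [-0.1, -0.1, -0.7]
grip_width: 0.1
grip_force: 0.0
```

```bash
python3 - <<'E'
from h import *
print(telemetry.state()["ft_force"])
s=snapshot("scene"); cv2.imwrite("pics/s1.png",s["color"][130:350,220:460].repeat(2,0).repeat(2,1)); d=trace("scene","lid")
for e in d[:1]:
    c=cloud(s,e["mask"]); c=c[(c[:,1]>80)&(c[:,1]<140)]
    for x in range(470,680,20):
        k=c[(c[:,0]>x)&(c[:,0]<x+20)]
        if len(k): print(x,np.median(k[:,2]).round(1))
E
```

```text
[-0.0794629  -0.12917305 -0.68666702]
470 103.6
490 113.3
510 110.4
530 107.4
550 104.5
570 101.3
590 98.0
610 94.6
630 91.2
650 84.2
```

View pics/s1.png

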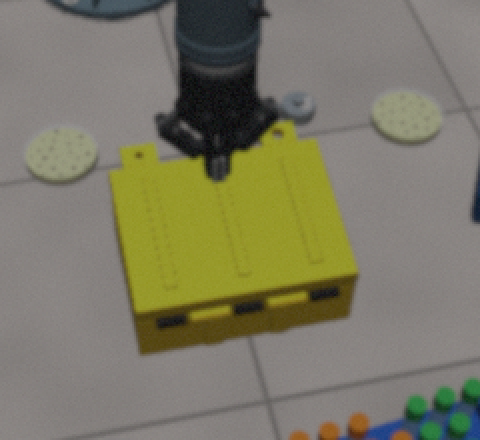

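The picture shows the lid nearly down, about 9° open, with the fingers on its front edge at (218,170). I'll keep lowering and watch the force.

Emit:
step_arm:
  steps:
    - {"delta_pos":[0,0,-0.4],"twist":[0,0,0]}
    - {"delta_pos":[0,0,-0.8],"twist":[0,0,0]}
    - {"delta_pos":[0,0,-1.2],"twist":[0,0,0]}
    - {"delta_pos":[0,0,-1.2],"twist":[0,0,0]}

```text
clock: 6.45
position: [525.0, 40.5, 95.9]
tool_rot: [-0.0, 1.0, -0.007, -0.001]
ft_force: [-0.5, 0.5, 0.1]
grip_width: -0.1
grip_force: 0.0
```

```bash
cat > lid.py <<'E'
from h import *
def lid():
    s=snapshot("scene"); d=trace("scene","lid")[0]; c=cloud(s,d["mask"]); c=c[(c[:,1]>80)&(c[:,1]<140)&(c[:,0]>490)&(c[:,0]<640)]
    p=np.polyfit(c[:,0],c[:,2],1); print("slope",-p[0],"z@500",np.polyval(p,500))
if __name__=="__main__":
    print(r.tip_extent,telemetry.state()["ft_force"]); lid()
E
python3 lid.py
```

```text
17.0 [-0.50020752  0.51822956  0.09411224]Traceback (most recent call last):
  File "lid.py", line 6, in <module>
    print(r.tip_extent,telemetry.state()["ft_force"]); lid()
                                                       ~~~^^
  File "lid.py", line 4, in lid
    p=np.polyfit(c[:,0],c[:,2],1); print("slope",-p[0],"z@500",np.polyval(p,500))
    raise TypeError("expected non-empty vector for x")
TypeError: expected non-empty vector for x
```

```bash
python3 - <<'E'
from h import *
s=snapshot("scene"); cv2.imwrite("pics/s2.png",s["color"][130:350,220:460].repeat(2,0).repeat(2,1))
m=np.zeros((480,640),bool); m[180:300,260:420]=1
hsv=cv2.cvtColor(s["color"],cv2.COLOR_BGR2HSV); m&=(hsv[...,0]>20)&(hsv[...,0]<35)&(hsv[...,1]>150)
c=cloud(s,m)
for y0 in (-60,80,):
  for x in range(440,700,20):
    k=c[(c[:,0]>x)&(c[:,0]<x+20)&(c[:,1]>y0)&(c[:,1]<y0+60)]
    if len(k)>5: print(y0,x,np.median(k[:,2]).round(1),np.percentile(k[:,2],[5,95]).round())
t=snapshot("top"); cv2.imwrite("pics/t2.png",t["color"][110:330,200:440].repeat(2,0).repeat(2,1))
E
```

```text
-60 440 80.7 [78. 84.]
-60 460 81.5 [78. 84.]
-60 480 94.1 [92. 96.]
-60 500 94.0 [91. 97.]
-60 520 93.3 [91. 96.]
-60 540 92.4 [90. 95.]
-60 560 91.9 [89. 95.]
-60 580 90.8 [88. 93.]
-60 600 90.0 [87. 93.]
-60 620 88.9 [86. 93.]
-60 640 76.7 [22. 90.]
-60 660 64.6 [29. 69.]
80 440 80.9 [62. 83.]
80 460 81.2 [76. 84.]
80 480 94.2 [92. 96.]
80 500 93.9 [91. 97.]
80 520 93.4 [ 90. 164.]
80 540 92.5 [90. 95.]
80 560 91.8 [89. 95.]
80 580 90.8 [88. 94.]
80 600 89.8 [87. 93.]
80 620 89.3 [86. 92.]
80 640 73.5 [11. 90.]
80 660 62.5 [17. 71.]
```

View pics/s2.png

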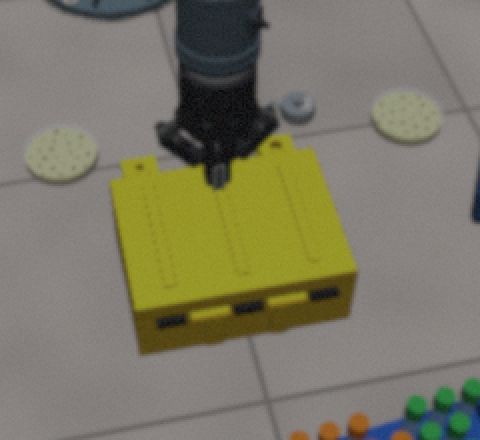

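The lid now lies on its foam: slope about 0.04, eye tops at z≈81. Before the grasp I'll check where the fingertips really are.

```bash
python3 - <<'E'
from h import *
s=snapshot("scene"); 
m=np.zeros((480,640),bool); m[190:228,322:338]=1
hsv=cv2.cvtColor(s["color"],cv2.COLOR_BGR2HSV); m&=~((hsv[...,0]>20)&(hsv[...,0]<35)&(hsv[...,1]>120))
c=cloud(s,m)
for v in range(196,228,2):
    q=np.zeros_like(m); q[v:v+2]=m[v:v+2]; k=cloud(s,q)
    if len(k): print(v,len(k),np.median(k,0).round(), k[:,2].min().round())
print(telemetry.state()["ft_force"],telemetry.state()["position"])
E
```

```text
196 32 [542.  39. 192.] 184.0
198 32 [541.  40. 187.] 178.0
200 32 [541.  43. 181.] -4.0
202 32 [541.  44. 176.] -1.0
204 32 [541.  43. 170.] -3.0
206 32 [536.  42. 160.] 140.0
208 29 [535.  41. 154.] 140.0
210 25 [536.  37. 148.] 139.0
212 22 [537.  37. 142.] 133.0
214 22 [534.  37. 134.] 128.0
216 21 [534.  37. 127.] 122.0
218 20 [534.  38. 121.] 115.0
220 18 [535.  38. 115.] 111.0
222 13 [534.  39. 109.] 104.0
224 2 [536.  35. 107.] 106.0
[ 0.4144929  -0.48318395  0.00179335] [525.70490301  40.40940474  96.88976805]
```

Emit:
step_arm:
  steps:
    - {"delta_pos":[0,0,-0.3],"twist":[0,0,0]}
    - {"delta_pos":[0,0,-0.3],"twist":[0,0,0]}
    - {"delta_pos":[0,0,-0.3],"twist":[0,0,0]}

```text
clock: 7.0
position: [525.5, 40.5, 93.7]
tool_rot: [-0.0, 1.0, -0.007, -0.0]
ft_force: [-0.1, -0.7, -0.1]
grip_width: 0.3
grip_force: 0.0
```

```bash
python3 - <<'E'
from h import *
s=snapshot("scene"); w=snapshot("wrist")
A=cv2.resize(s["color"][170:250,270:390],(480,320),interpolation=cv2.INTER_CUBIC); B=cv2.resize(w["color"],(426,320))
cv2.imwrite("pics/s3.png",np.hstack([A,B])[:,:800]) 
print(telemetry.state()["ft_force"],telemetry.state()["position"])
m=np.zeros((480,640),bool); m[180:300,260:420]=1
hsv=cv2.cvtColor(s["color"],cv2.COLOR_BGR2HSV); m&=(hsv[...,0]>20)&(hsv[...,0]<35)&(hsv[...,1]>150)
c=cloud(s,m); c=c[(c[:,0]>495)&(c[:,0]<630)&(abs(c[:,1]-110)<25)&(c[:,2]<105)]; p=np.polyfit(c[:,0],c[:,2],1); print(p[0],np.polyval(p,520))
E
```

```text
[0.62832415 0.21564363 0.70697767] [525.62266775  40.42359052  93.79871481]
-0.041593096313119485 93.85900845504199
```

View pics/s3.png

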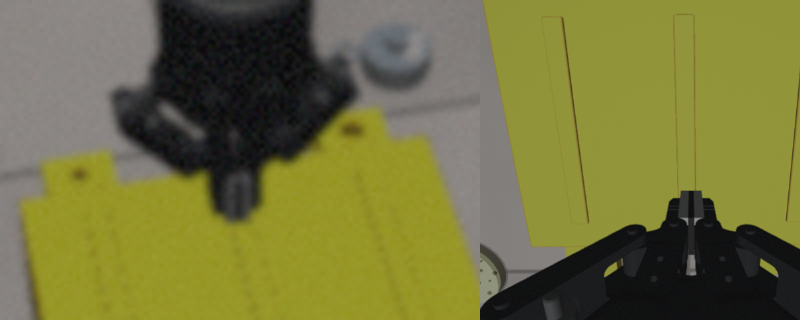

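Emit:
step_arm:
  steps:
    - {"delta_pos":[0,0,-0.2],"twist":[0,0,0]}
    - {"delta_pos":[0,0,-0.4],"twist":[0,0,0]}
    - {"delta_pos":[0,0,-0.4],"twist":[0,0,0]}

```text
clock: 7.4
position: [525.5, 40.4, 89.5]
tool_rot: [-0.0, 1.0, -0.007, -0.0]
ft_force: [-0.1, 0.4, 1.5]
grip_width: 0.0
grip_force: 0.0
```

```bash
cat > lid.py <<'E'
from h import *
def lid():
    s=snapshot("scene")
    m=np.zeros((480,640),bool); m[180:300,260:420]=1
    hsv=cv2.cvtColor(s["color"],cv2.COLOR_BGR2HSV); m&=(hsv[...,0]>20)&(hsv[...,0]<35)&(hsv[...,1]>150)
    c=cloud(s,m); c=c[(c[:,0]>495)&(c[:,0]<630)&((abs(c[:,1]-110)<25)|(abs(c[:,1]+40)<25))&(c[:,2]<115)]; p=np.polyfit(c[:,0],c[:,2],1); print("slope",p[0],"z520",np.polyval(p,520))
print(telemetry.state()["ft_force"],telemetry.state()["position"]); lid()
E
python3 lid.py
```

```text
[-0.10671843  0.42548474  1.54993578] [525.48454734  40.41817437  89.50459531]
slope -0.038792567914351525 z520 93.7242193858606
```

```bash
python3 - <<'E'
from h import *
w=snapshot("wrist")
m=np.zeros((480,640),bool); m[0:250]=1
hsv=cv2.cvtColor(w["color"],cv2.COLOR_BGR2HSV); y=m&(hsv[...,0]>20)&(hsv[...,0]<35)&(hsv[...,1]>120)
c=cloud(w,y); c=c[(c[:,0]>530)&(c[:,0]<640)]; p=np.polyfit(c[:,0],c[:,2],1); print("wrist lid",p[0],np.polyval(p,520),len(c))
f=np.zeros_like(m); f[270:340,290:345]=1; f&=~((hsv[...,0]>20)&(hsv[...,0]<35)&(hsv[...,1]>120))
for v in range(270,345,6):
    q=np.zeros_like(m); q[v:v+2]=f[v:v+2]; k=cloud(w,q)
    if len(k): print(v,len(k),np.median(k,0).round())
print(w["xyz"])
E
```

```text
wrist lid -0.04163984564373159 93.63300209568901 133576
288 62 [537.  39. 100.]
294 66 [537.  39. 106.]
300 109 [536.  39. 111.]
306 110 [536.  39. 116.]
312 110 [536.  39. 121.]
318 110 [536.  39. 125.]
324 110 [536.  39. 129.]
330 110 [538.  39. 135.]
336 109 [538.  39. 139.]
[598.41967396  38.33644771 236.13114432]
```

Emit:
step_arm:
  steps:
    - {"delta_pos":[0,0,5],"twist":[0,0,0]}
    - {"delta_pos":[0,0,10],"twist":[0,0,0]}
    - {"delta_pos":[-1,-4,13],"twist":[0,0,0]}
    - {"delta_pos":[-2,-8.5,13],"twist":[0,0,0]}
    - {"delta_pos":[-3,-13,13],"twist":[0,0,0]}

```text
clock: 8.0
position: [496.0, -90.9, 221.7]
tool_rot: [0.001, 1.0, -0.006, 0.002]
ft_force: [-0.0, -0.1, -0.1]
grip_width: -0.1
grip_force: 0.0
```

Emit:
step_arm:
  steps:
    - {"delta_pos":[-1,-4.5,0],"twist":[0,0,0]}
    - {"delta_pos":[-2,-9,0],"twist":[0,0,0]}
    - {"delta_pos":[-3.5,-13.5,0],"twist":[0,0,0]}
    - {"delta_pos":[-5,-18,0],"twist":[0,0,0]}
    - {"delta_pos":[-6.1,-20.9,0],"twist":[0,0,0]}
  gripper: 65

```text
clock: 8.5
position: [433.4, -301.5, 219.9]
tool_rot: [0.0, 1.0, -0.008, 0.0]
ft_force: [0.7, 0.2, 0.4]
grip_width: 55.7
grip_force: 0.0
```

Emit:
step_arm:
  steps:
    - {"delta_pos":[0,0,-3],"twist":[0,0,0]}
    - {"delta_pos":[0,0,-6],"twist":[0,0,0]}
    - {"delta_pos":[0,0,-6],"twist":[0,0,0]}
    - {"delta_pos":[0,0,-6],"twist":[0,0,0]}

```text
clock: 8.9
position: [434.5, -298.3, 159.9]
tool_rot: [-0.0, 1.0, -0.007, -0.0]
ft_force: [-0.0, -0.7, 0.5]
grip_width: 55.3
grip_force: 0.0
```

```bash
python3 - <<'E'
from h import *
w=snapshot("wrist"); st=telemetry.state(); print(st["position"],st["grip_width"])
cv2.imwrite("pics/w4.png",w["color"])
hsv=cv2.cvtColor(w["color"],cv2.COLOR_BGR2HSV)
red=(((hsv[...,0]<8)|(hsv[...,0]>172))&(hsv[...,1]>150)).astype(np.uint8)
n,l,a,ce=cv2.connectedComponentsWithStats(red)
for i in range(1,n):
    if a[i,4]>150:
        c=cloud(w,l==i); print(a[i],c.mean(0).round(1)); t=c[c[:,2]>83]; 
        if len(t)>20: print(" top",t.mean(0).round(1),(t.min(0)+t.max(0))/2, np.ptp(t,0))
E
```

```text
[ 435.19306368 -298.91628313  161.05454581] 55.44624909372777
[ 303  226   32   41 1001] [ 435.3 -301.1   81.9]
 top [ 433.3 -301.    85.4] [ 432.70843761 -300.93237845   85.10333347] [20.5310991  20.46836258  4.17699318]
```

View pics/w4.png

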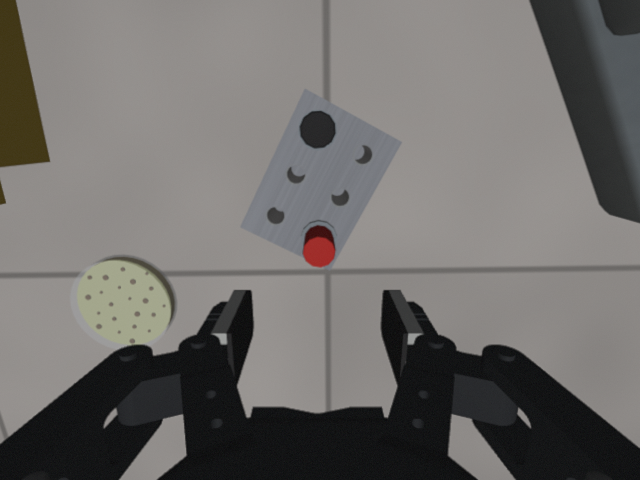

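The red knob is at (319,250), midway between the open pads (253 and 383). I'll shift 2 mm and descend partway, then check fingertip height.

Emit:
step_arm:
  steps:
    - {"delta_pos":[-0.1,-0.2,-3],"twist":[0,0,0]}
    - {"delta_pos":[-0.1,-0.2,-6],"twist":[0,0,0]}
    - {"delta_pos":[-0.1,-0.2,-8],"twist":[0,0,0]}
    - {"delta_pos":[-0.1,-0.2,-8],"twist":[0,0,0]}

```text
clock: 9.35
position: [433.2, -299.6, 78.9]
tool_rot: [-0.001, 1.0, -0.006, -0.001]
ft_force: [0.8, 0.8, 0.4]
grip_width: 55.5
grip_force: 0.0
```

```bash
cat > tip.py <<'E'
from h import *
w=snapshot("wrist"); st=telemetry.state(); print(st["position"],st["grip_width"],st["ft_force"])
p=np.array(st["position"])
m=np.zeros((480,640),bool); m[200:440]=1
c=cloud(w,m); hsv=cv2.cvtColor(w["color"],cv2.COLOR_BGR2HSV)[m&(w["range_z"]>0)]
g=st["grip_width"]/2
for sgn in (1,-1):
    d=c-p; k=(d[:,1]*sgn>g-3)&(d[:,1]*sgn<g+22)&(abs(d[:,0])<13)&(d[:,2]>-30)&(d[:,2]<40)
    if k.sum(): print(sgn,k.sum(),np.percentile(d[k,2],[1,5,10,25,50]).round(1),"pad y",np.percentile(d[k,1]*sgn,[1,5,50]).round(1))
red=((hsv[:,0]<8)|(hsv[:,0]>172))&(hsv[:,1]>150)
k=c[red]; k=k[np.hypot(*(k[:,:2]-p[:2]).T)<40]
t=k[k[:,2]>k[:,2].max()-4]; print("red top",t.mean(0).round(1),len(t), "knob z",k[:,2].min().round(),k[:,2].max().round())
E
python3 tip.py
```

```text
[ 433.99453375 -300.55369411   80.50558891] 55.73222868575511 [ 0.0370512  -0.11868344  0.6194725 ]
1 2098 [-29.9   9.7  12.5  18.5  26.4] pad y [27.1 27.2 27.9]
-1 2077 [ 7.9 10.9 13.5 19.1 26.9] pad y [27.8 28.  28.5]
red top [ 433.4 -300.8   85.4] 1659 knob z 56.0 87.0
```

Emit:
step_arm:
  steps:
    - {"delta_pos":[0,0,-1.3],"twist":[0,0,0]}
    - {"delta_pos":[0,0,-2.6],"twist":[0,0,0]}
    - {"delta_pos":[0,0,-2.6],"twist":[0,0,0]}

```text
clock: 9.7
position: [432.9, -299.8, 52.5]
tool_rot: [-0.001, 1.0, -0.007, -0.001]
ft_force: [-0.2, -0.4, 0.5]
grip_width: 55.5
grip_force: 0.0
```

Emit:
step_arm:
  steps:
    - {"delta_pos":[0,0,0],"twist":[0,0,0]}
    - {"delta_pos":[0,0,0],"twist":[0,0,0]}
    - {"delta_pos":[0,0,0],"twist":[0,0,0]}
    - {"delta_pos":[0,0,0],"twist":[0,0,0]}
    - {"delta_pos":[0,0,0],"twist":[0,0,0]}
  gripper: 0
  newtons: 60

```text
clock: 10.2
position: [433.9, -300.9, 54.4]
tool_rot: [0.0, 1.0, -0.007, 0.0]
ft_force: [-0.1, 1.0, 4.9]
grip_width: 19.9
grip_force: 59.1
```

```bash
python3 tip.py
```

```text
[ 433.94021834 -300.87698698   54.44802999] 19.982358788990364 [-0.92294186  1.78973829  6.4282339 ]
1 3039 [-20.4  -6.1  -5.6  -5.   10.3] pad y [ 7.1  7.8 16.6]
-1 2933 [-6.  -5.4 -5.1 -3.9 20. ] pad y [ 7.1  7.7 14. ]
red top [ 433.2 -302.3   85.8] 1440 knob z 55.0 89.0
```

Emit:
step_arm:
  steps:
    - {"delta_pos":[0,0,0.5],"twist":[0,0,0]}
    - {"delta_pos":[0,0,2],"twist":[0,0,0]}
    - {"delta_pos":[0,0,5],"twist":[0,0,0]}
    - {"delta_pos":[0,0,9],"twist":[0,0,0]}
    - {"delta_pos":[0,0,13],"twist":[0,0,0]}

```text
clock: 10.75
position: [433.0, -300.1, 184.6]
tool_rot: [-0.001, 1.0, -0.007, -0.001]
ft_force: [0.4, -0.3, 0.2]
grip_width: 19.8
grip_force: 58.9
```

Emit:
step_arm:
  steps:
    - {"delta_pos":[0,0,0],"twist":[0,0,0]}
    - {"delta_pos":[0,0,0],"twist":[0,0,0]}

```text
clock: 10.95
position: [433.9, -301.0, 184.7]
tool_rot: [0.001, 1.0, -0.007, 0.001]
ft_force: [-0.6, 0.4, -1.1]
grip_width: 19.9
grip_force: 58.9
```

```bash
python3 tip.py; python3 - <<'E'
from h import *
w=snapshot("wrist"); s=snapshot("scene")
A=cv2.resize(s["color"][140:260,130:250],(400,400),interpolation=cv2.INTER_CUBIC)
B=cv2.resize(w["color"][150:400,195:445],(400,400),interpolation=cv2.INTER_CUBIC)
cv2.imwrite("pics/g5.png",np.hstack([A,B]))
E
```

```text
[ 433.20699708 -300.17656615  183.16677615] 20.281304116979854 [ 0.02672113 -0.45525637 -1.98824658]
1 1448 [ 0.1 10.1 13.  19.  27. ] pad y [ 7.2  7.6 11.7]
-1 2238 [-1.1  0.9  9.1 17.7 27.7] pad y [ 7.3  7.7 12.2]
red top [ 433.2 -302.4  216. ] 1462 knob z 185.0 219.0
```

View pics/g5.png

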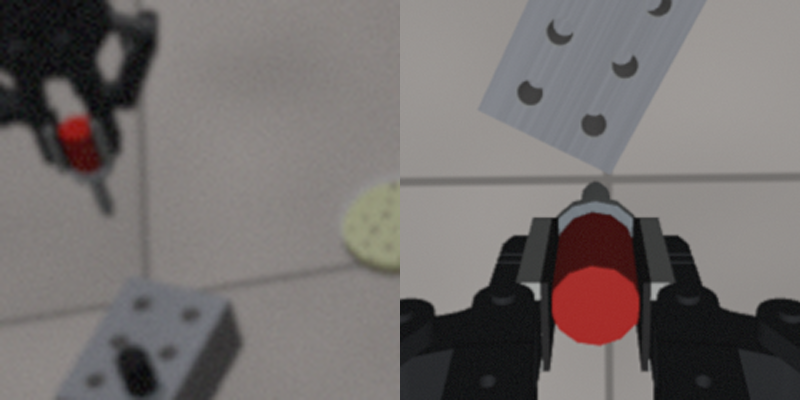

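The pin is held upright between the pads, its shank pointing down, and the black pin is untouched. Next is the move beside the left eye.

Emit:
step_arm:
  steps:
    - {"delta_pos":[0,3.5,0.5],"twist":[0,0,0]}
    - {"delta_pos":[0,8,1],"twist":[0,0,0]}
    - {"delta_pos":[0,12.5,1],"twist":[0,0,0]}
    - {"delta_pos":[0,17,1],"twist":[0,0,0]}
    - {"delta_pos":[0,21.5,1],"twist":[0,0,0]}

```text
clock: 11.6
position: [432.4, -83.6, 192.2]
tool_rot: [-0.001, 1.0, -0.007, -0.001]
ft_force: [1.0, 0.5, -0.6]
grip_width: 20.0
grip_force: 59.0
```

Emit:
step_arm:
  steps:
    - {"delta_pos":[0,4.5,0],"twist":[0,0,0]}
    - {"delta_pos":[0,9,0],"twist":[0,0,0]}
    - {"delta_pos":[0,13.5,0],"twist":[0,0,0]}
    - {"delta_pos":[0,17.5,0],"twist":[0,0,0]}
    - {"delta_pos":[0,20.5,0],"twist":[0,0,0]}

```text
clock: 12.1
position: [432.1, 121.7, 192.3]
tool_rot: [-0.0, 1.0, -0.006, -0.001]
ft_force: [0.1, 0.1, -0.3]
grip_width: 20.2
grip_force: 59.0
```

Emit:
step_arm:
  steps:
    - {"delta_pos":[0,0,-2],"twist":[0,0,0]}
    - {"delta_pos":[0,0,-3],"twist":[0,0,0]}
    - {"delta_pos":[0,0,-3],"twist":[0,0,0]}
    - {"delta_pos":[0,0,-3],"twist":[0,0,0]}

```text
clock: 12.5
position: [433.2, 118.8, 163.2]
tool_rot: [0.0, 1.0, -0.007, -0.001]
ft_force: [-0.3, -0.3, -0.8]
grip_width: 19.8
grip_force: 59.0
```

```bash
python3 tip.py; python3 - <<'E'
from h import *
w=snapshot("wrist"); cv2.imwrite("pics/w6.png",w["color"])
t=snapshot("top"); cv2.imwrite("pics/t6.png",t["color"])
hsv=cv2.cvtColor(w["color"],cv2.COLOR_BGR2HSV); y=((hsv[...,0]>18)&(hsv[...,0]<38)&(hsv[...,1]>110)).astype(np.uint8)
ct,hi=cv2.findContours(y,cv2.RETR_CCOMP,cv2.CHAIN_APPROX_NONE)
for k,h in zip(ct,hi[0]):
    if h[3]>=0 and 60<cv2.contourArea(k)<6000:
        e=cv2.fitEllipse(k); print("hole",np.round(e,1).tolist() if 0 else e, ray(w,[e[0]],81).round(1))
E
```

```text
[433.75830529 118.76111669 163.82347741] 19.98266153643143 [ 0.20812624  0.51379515 -0.18393883]
1 1735 [-2.6  6.5 10.3 17.1 26.2] pad y [ 7.1  7.5 11.3]
-1 2211 [-2.9 -0.9  8.2 16.2 26.5] pad y [ 7.2  7.6 12. ]
red top [433.4 114.3 197. ] 18 knob z 164.0 200.0
hole ((312.289794921875, 193.49600219726562), (14.259553909301758, 18.29157066345215), 97.10575866699219) [[469.2 119.6  81. ]]
```

View pics/w6.png

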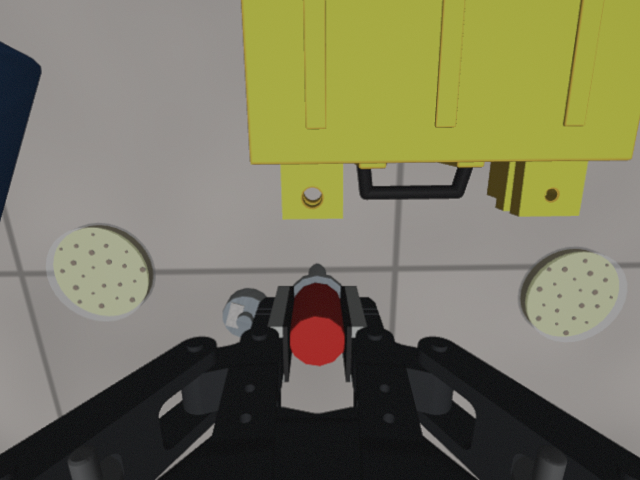

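The left eye's hole shows at about (312,197) and the shank tip at (317,268). I'll fit both more finely.

```bash
python3 - <<'E'
from h import *
w=snapshot("wrist"); I=w["color"]
st=telemetry.state(); p=np.array(st["position"]); print(p)
hsv=cv2.cvtColor(I,cv2.COLOR_BGR2HSV); V=hsv[...,2].astype(int)
print("eye V",np.median(V[175:215,285:300]))
y=((hsv[...,0]>18)&(hsv[...,0]<38)&(hsv[...,1]>110)&(V>0.85*np.median(V[175:215,285:300]))).astype(np.uint8)
ct,hi=cv2.findContours(y,cv2.RETR_CCOMP,cv2.CHAIN_APPROX_NONE)
for k,h in zip(ct,hi[0]):
    if h[3]>=0 and 60<cv2.contourArea(k)<3000:
        e=cv2.fitEllipse(k); print("hole",np.round(e[0],1),np.round(e[1],1),cv2.boundingRect(k), ray(w,[e[0]],81).round(1))
print("expected hole px size", w["fx"]*13/np.linalg.norm(np.array([467,120,81])-w["xyz"]))
print("pin tip ray z=117.5", ray(w,[[317,264],[317,268],[317,272]],p[2]-46).round(1))
A=cv2.resize(I[165:305,270:360],(0,0),fx=4,fy=4,interpolation=cv2.INTER_CUBIC); cv2.imwrite("pics/w7.png",A)
E
```

```text
[434.19825029 118.91113667 164.44790873]
eye V 170.0
hole [550.2 195. ] [12.6 15.1] (543, 188, 15, 15) [[466.5 -36.   81. ]]
hole [311.9 197.9] [21.4 21.6] (301, 187, 23, 23) [[466.7 120.   81. ]]
hole [557.5 161. ] [ 2.1 61.8] (541, 160, 34, 3) [[488.3 -36.9  81. ]]
expected hole px size 19.800622338709477
pin tip ray z=117.5 [[434.8 117.2 118.4]
 [432.3 117.3 118.4]
 [429.8 117.3 118.4]]
```

View pics/w7.png

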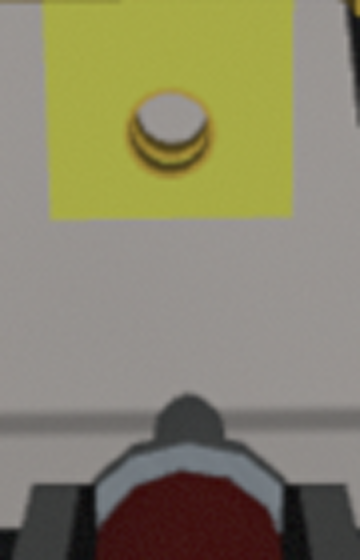

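Emit:
step_arm:
  steps:
    - {"delta_pos":[1.7,0.1,0],"twist":[0,0,0]}
    - {"delta_pos":[3.4,0.25,0],"twist":[0,0,0]}
    - {"delta_pos":[3.4,0.25,-1.5],"twist":[0,0,0]}
    - {"delta_pos":[3.4,0.25,-3],"twist":[0,0,0]}
    - {"delta_pos":[3.4,0.25,-3],"twist":[0,0,0]}

```text
clock: 13.2
position: [466.4, 121.6, 132.3]
tool_rot: [0.0, 1.0, -0.007, -0.002]
ft_force: [-0.2, -0.4, -0.7]
grip_width: 20.1
grip_force: 59.0
```

```bash
python3 - <<'E'
from h import *
w=snapshot("wrist"); I=w["color"]; s=snapshot("scene"); t=snapshot("top")
p=np.array(telemetry.state()["position"]); print(p,telemetry.state()["ft_force"])
A=cv2.resize(I[170:270,260:370],(440,400),interpolation=cv2.INTER_CUBIC)
B=cv2.resize(s["color"][170:250,340:410],(350,400),interpolation=cv2.INTER_CUBIC)
cv2.imwrite("pics/w8.png",np.hstack([A,B]))
E
```

```text
[468.13655783 121.76632475 134.64212758] [-0.83398729  0.61997196 -0.69206031]
```

View pics/w8.png

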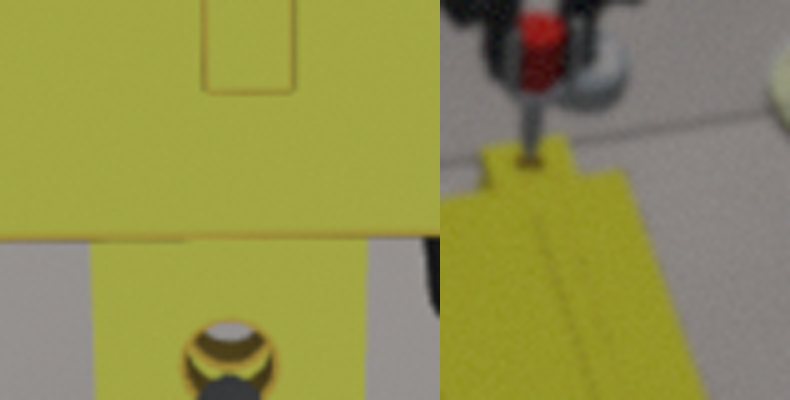

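Column-wise the tip is centred on the hole (229 vs 230 in the crop). I'll work out the fore-aft offset.

```bash
python3 - <<'E'
from h import *
w=snapshot("wrist")
p=np.array(telemetry.state()["position"]); print(p)
print("rim far/left/right",ray(w,[[317.5,250.0],[305.75,262],[329.5,262]],81).round(1))
for z in (87,88,89): print("tip near edge",ray(w,[[317.2,264.2]],z).round(1))
E
```

```text
[468.30362088 121.82630018 134.84215123]
rim far/left/right [[474.7 119.8  81. ]
 [467.2 126.9  81. ]
 [467.  112.7  81. ]]
tip near edge [[468.  120.1  87. ]]
tip near edge [[468.3 120.   88. ]]
tip near edge [[468.7 120.   89. ]]
```

Emit:
step_arm:
  steps:
    - {"delta_pos":[0.12,0,0],"twist":[0,0,0]}
    - {"delta_pos":[0.12,0,-0.6],"twist":[0,0,0]}
    - {"delta_pos":[0.12,0,-1.2],"twist":[0,0,0]}
    - {"delta_pos":[0.12,0,-1.8],"twist":[0,0,0]}
    - {"delta_pos":[0.12,0,-1.8],"twist":[0,0,0]}

```text
clock: 13.9
position: [467.8, 121.9, 114.5]
tool_rot: [0.0, 1.0, -0.007, -0.001]
ft_force: [-0.1, -0.3, -0.1]
grip_width: 19.9
grip_force: 59.0
```

```bash
python3 - <<'E'
from h import *
for _ in range(3):
    snapshot("top"); st=telemetry.state(); print(st["position"],st["ft_force"],st["ft_torque"])
E
python3 lid.py
```

```text
[468.13467214 121.92430769 114.96445316] [-0.59026061 -0.19708984 -1.04817964] [ 0.05331747  0.01044698 -0.04513292]
[468.49404673 121.92581646 115.37882185] [ 0.60368857  0.1569108  -0.68596023] [-0.00963755 -0.01718335  0.05208317]
[468.76087268 121.92695946 115.6666798 ] [ 6.19084741e-01 -4.24840106e-04 -6.00097714e-01] [-0.02641213 -0.04642483 -0.04842828]
[ 6.19084741e-01 -4.24840106e-04 -6.00097714e-01] [468.76087268 121.92695946 115.6666798 ]
slope -0.04149889077022502 z520 93.83996091829727
```

In the upper hole with no contact force. Going on through the lower eye.

Emit:
step_arm:
  steps:
    - {"delta_pos":[0,0,-0.5],"twist":[0,0,0]}
    - {"delta_pos":[0,0,-1.0],"twist":[0,0,0]}
    - {"delta_pos":[0,0,-1.5],"twist":[0,0,0]}
    - {"delta_pos":[0,0,-1.5],"twist":[0,0,0]}

```text
clock: 14.5
position: [468.0, 121.9, 99.7]
tool_rot: [0.0, 1.0, -0.007, -0.001]
ft_force: [-0.2, -0.7, -0.3]
grip_width: 19.8
grip_force: 59.0
```

Emit:
step_arm:
  steps:
    - {"delta_pos":[0,0,-0.5],"twist":[0,0,0]}
    - {"delta_pos":[0,0,-1.0],"twist":[0,0,0]}
    - {"delta_pos":[0,0,-1.0],"twist":[0,0,0]}

```text
clock: 14.8
position: [468.2, 121.9, 89.9]
tool_rot: [-0.0, 1.0, -0.007, -0.001]
ft_force: [-0.4, 0.1, -1.5]
grip_width: 20.2
grip_force: 59.0
```

Emit:
step_arm:
  steps:
    - {"delta_pos":[0,0,-0.4],"twist":[0,0,0]}
    - {"delta_pos":[0,0,-0.8],"twist":[0,0,0]}
    - {"delta_pos":[0,0,-1.0],"twist":[0,0,0]}
    - {"delta_pos":[0,0,-1.0],"twist":[0,0,0]}

```text
clock: 15.2
position: [468.8, 122.0, 80.9]
tool_rot: [-0.0, 1.0, -0.007, -0.0]
ft_force: [-1.5, 0.1, 4.6]
grip_width: 19.8
grip_force: 59.6
```

```bash
python3 lid.py; python3 tip.py
```

```text
[-1.48765771  0.14734071  4.55180172] [468.83935913 121.95894456  80.85307552]
slope -0.013010316089229918 z520 89.82459307395237
[468.89716834 121.98526904  81.06172495] 20.249979714409854 [-1.54801376  0.92201426  4.76151928]
1 2008 [-6.1 -5.4 -5.  10.3 22.7] pad y [ 7.2  7.6 12. ]
-1 2623 [-5.9 -5.4 -5.   6.9 22.4] pad y [ 7.3  7.7 13.1]
red top [468.  120.7 112.2] 1936 knob z 82.0 115.0
```

Emit:
step_arm:
  steps:
    - {"delta_pos":[0,0,-0.15],"twist":[0,0,0]}
    - {"delta_pos":[0,0,-0.3],"twist":[0,0,0]}
    - {"delta_pos":[0,0,-0.3],"twist":[0,0,0]}
    - {"delta_pos":[0,0,-0.3],"twist":[0,0,0]}

```text
clock: 15.7
position: [468.8, 122.0, 78.2]
tool_rot: [-0.0, 1.0, -0.007, -0.0]
ft_force: [-3.9, 1.0, 6.9]
grip_width: 20.1
grip_force: 60.1
```

```bash
python3 lid.py
```

```text
[-3.87191351  1.00580703  6.8565471 ] [468.7569075  122.01890869  78.16580581]
slope 0.0012349856806629827 z520 87.96918458750618
```

Emit:
step_arm:
  steps:
    - {"delta_pos":[-0.05,0,-0.1],"twist":[0,0,0]}
    - {"delta_pos":[-0.05,0,-0.2],"twist":[0,0,0]}
    - {"delta_pos":[-0.05,0,-0.2],"twist":[0,0,0]}
    - {"delta_pos":[-0.05,0,-0.2],"twist":[0,0,0]}

```text
clock: 16.15
position: [468.8, 122.1, 77.2]
tool_rot: [-0.0, 1.0, -0.007, 0.0]
ft_force: [-6.3, 0.7, 15.7]
grip_width: 20.3
grip_force: 61.0
```

```bash
python3 lid.py
```

```text
[-6.25332219  0.70628928 15.68369868] [468.78800632 122.12690806  77.23070692]
slope 0.004917715338095596 z520 87.44320616858124
```

Emit:
step_arm:
  steps:
    - {"delta_pos":[-0.05,0,-0.1],"twist":[0,0,0]}
    - {"delta_pos":[-0.05,0,-0.1],"twist":[0,0,0]}
    - {"delta_pos":[-0.05,0,-0.1],"twist":[0,0,0]}
    - {"delta_pos":[-0.05,0,-0.1],"twist":[0,0,0]}

```text
clock: 16.6
position: [468.8, 122.1, 76.8]
tool_rot: [-0.0, 1.0, -0.007, 0.001]
ft_force: [-7.3, -0.3, 20.8]
grip_width: 20.3
grip_force: 61.5
```

```bash
python3 lid.py; python3 tip.py; python3 - <<'E'
from h import *
w=snapshot("wrist"); s=snapshot("scene")
A=cv2.resize(w["color"],(440,330)); B=cv2.resize(s["color"][160:250,325:423],(360,330),interpolation=cv2.INTER_CUBIC)
cv2.imwrite("pics/f.png",np.hstack([A,B]))
E
```

```text
[-7.28892939 -0.29862675 20.7621062 ] [468.78375288 122.14858307  76.82971121]
slope 0.007023295545569618 z520 87.22721282365994
[468.76536352 122.13626994  76.80690104] 19.976853354446984 [-7.29543177  1.56863829 19.60516852]
1 2008 [-5.3 -4.7 -4.2 10.7 22.8] pad y [ 7.1  7.5 11.8]
-1 2661 [-5.2 -4.6 -4.2  6.9 22.6] pad y [ 7.1  7.7 13. ]
red top [468.  118.2 110.5] 14 knob z 77.0 114.0
```

View pics/f.png

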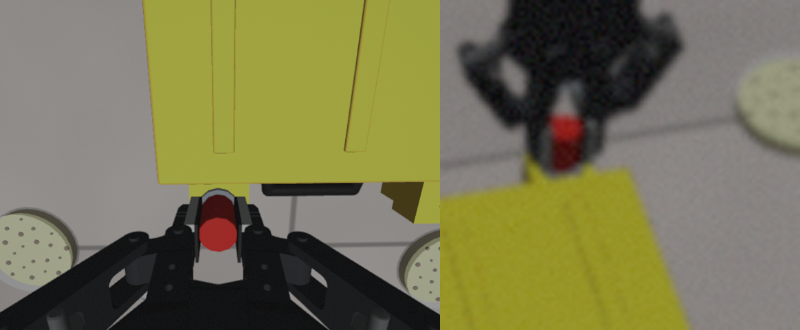

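The collar sits on the upper eye at (218,190) in the left half, the lid is level (z≈87.5), and the hand presses with about 20 N. Handing in.

```bash
python3 -c "
from bench import r
print(r.close_job())"
```

```text
the job is handed in; nothing more can be done
None
```

The job is handed in at about 17 s: the lid is down, the red-knobbed pin is through both left-hand eyes with its collar on the upper one, and the gripper is still on the knob, pressing the case shut with about 20 N.

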